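# Finger test of a loudspeaker cone on the repair bench

## Task

Check that the speaker with the yellow sticker moves freely: with closed fingertips press gently on the silver dome in the middle of its cone, so that the cone sinks a few millimetres but never reaches its stop, keep it down for about a second, then let it spring back and take the hand well clear above it. Do not touch the thin paper around the dome, do not shove or lift the speaker, and leave the other two speakers and the capacitor, screwdriver and screw dish alone.

Things in the scene. Friction and masses are not known exactly. Their poses are not given: they have to be found in the camera images.
- speaker_yellow: a loose black loudspeaker box, 140 (x) x 104 (y) x 60 mm high, about 0.6 kg, lying face up on the bench, with a yellow sticker (22 x 70 mm) across its top near the -x end. Origin: centre of its underside; z up. Its round opening (88 mm across, centred 15 mm from the middle towards the box's +x) holds the grey paper cone and, in the middle, the silver dome. This is the one to test.
- dome_yellow (a point): top centre of the silver dome (42 mm across, rounded top) in the middle of the yellow-stickered speaker's cone, 64 mm above the bench at rest, 4 mm above the box's top face; the point moves with the cone. The place to press with shut fingertips.
- cone_yellow (a joint): how far the yellow-stickered speaker's cone is pushed in, m: 0 at rest, growing downwards to a stop at 0.010. Spring of about 0.9 N per mm (3 mm takes about 2.7 N, the stop about 9 N); it returns by itself.
- paper_yellow: the thin grey paper funnel round the dome of the yellow-stickered speaker, moving with it: 16 mm below the dome's top at the dome's edge, rising to 4 mm below it at 41 mm from the centre, so shut fingertips on the dome clear it. Origin: on the cone's axis, 4 mm below the dome's top. Not to be touched.
- speaker_white: a loose black loudspeaker box, 140 (x) x 104 (y) x 60 mm high, about 0.6 kg, lying face up on the bench, with a white sticker (22 x 70 mm) across its top near the -x end. Origin: centre of its underside; z up. Its round opening (88 mm across, centred 15 mm from the middle towards the box's +x) holds the grey paper cone and, in the middle, the silver dome. Leave alone.
- speaker_blue: a loose black loudspeaker box, 140 (x) x 104 (y) x 60 mm high, about 0.6 kg, lying face up on the bench, with a blue sticker (22 x 70 mm) across its top near the -x end. Origin: centre of its underside; z up. Its round opening (88 mm across, centred 15 mm from the middle towards the box's +x) holds the grey paper cone and, in the middle, the silver dome. Leave alone.
- capacitor: a loose blue capacitor can, 32 mm across, 46 mm high, standing upright. Origin: centre of its underside. Leave alone.
- screwdriver: a loose screwdriver lying on the bench, about 200 mm long, along its own x (handle to -x), 26 mm high. Origin: mid-length, on the bench. Leave alone.
- dish: a loose round steel dish with screws in it, 76 mm across the rim, 25 mm high. Origin: centre of its underside. Leave alone.

How it is judged:
On the way, in this order (a step that is already met when the one before it is completed fails the run):
1. fingertips hold the yellow-stickered speaker's cone down by 1.5 to 9.5 mm for 0.5 s (contact force between the fingers and speaker_yellow above 0.5 N and value of joint cone_yellow between 0.0015 and 0.0095 m), for 0.5 s.
2. the cone has sprung back, untouched, and the hand is clear above it (contact force between the fingers and speaker_yellow below 0.1 N and value of joint cone_yellow below 0.001 m and z of the grasp point in the frame of dome_yellow above 0.06 m), for 0.2 s.
At the end, for the whole second after the job is handed in: The cone is back out (within 1 mm), the tool point is more than 60 mm above the dome's top (fingertips about 40 mm clear), the tested speaker lies flat, at rest and within 15 mm of where it was, and everything else is within 8 mm of where it was (value of joint cone_yellow below 0.001 m and distance of speaker_yellow from where it was at the start of the episode below 0.015 m and angle between speaker_yellow's own z axis and vertical below 0.05 rad and linear speed of speaker_yellow below 0.01 m/s and z of the grasp point in the frame of dome_yellow above 0.06 m and distance of each of speaker_white, speaker_blue, capacitor, screwdriver, dish from where it was at the start of the episode below 0.008 m); the robot touches nothing.
It fails at once if the cone driven to its stop (more than 9.5 mm) (value of joint cone_yellow above 0.0095 m).
It fails at once if the tested speaker pressed or squeezed with more than 15 N (contact force between any of the fingers, the arm and speaker_yellow above 15 N).
It fails at once if the paper of the cone touched (more than 0.5 N) (contact force between any of the fingers, the arm and paper_yellow above 0.5 N).
It fails at once if the tested speaker shoved by over 15 mm, lifted by over 6 mm or tipped (distance of speaker_yellow from where it was at the start of the episode above 0.015 m or height (world z) of speaker_yellow above 0.006 m or angle between speaker_yellow's own z axis and vertical above 0.1 rad).
It fails at once if another speaker, the capacitor, screwdriver or dish touched (more than 0.5 N) (contact force between any of the fingers, the arm and speaker_white above 0.5 N or contact force between any of the fingers, the arm and speaker_blue above 0.5 N or contact force between any of the fingers, the arm and capacitor above 0.5 N or contact force between any of the fingers, the arm and screwdriver above 0.5 N or contact force between any of the fingers, the arm and dish above 0.5 N).
It also fails if it takes over 32 s, if anything falls off the work surface, if the arm or the gripper's body presses on something with over 40 N, if the wrist force passes 120 N, or if a joint passes its speed limit or range.

## Robot

A 6-joint arm with a two-finger parallel gripper is mounted at the origin on the work surface. World frame = base frame: x ahead of the robot, y to its left, z up, the work surface at z = 0. Lengths are in m, angles in rad, forces in N, time in s.
With the tool pointing down it reaches from about 0.35 to 0.775 m from the base axis. Payload 5.5 kg.
Tool frame: the origin (TCP) lies between the finger pads, 19 mm behind the fingertips; this is the grasp point; z points along the fingers, y is the line along which they close (so a half turn about z gives the same grasp; the last joint's range is limited). The gripper opens to 85 mm and grips with 20 to 120 N. Pads are 22 mm wide; open, the fingers measure 114 mm over their backs; the gripper's body (76 mm by 85 mm) begins 54 mm behind the grasp point. The pads swing forward as they close: fully open they stand 13 mm farther back than shut.
Start: joints at [1.149, 0.313, 0.046, 1.304, 0, 1.431], TCP at [0.16, 0.552, 0.25] pointing down, gripper open.
Joint ranges: [-2.76, 2.76], [-0.86, 1.69], [-1.03, 1.26], [-2.2, 2.34], [-1.47, 1.5], [-3.14, 3.14]. Speed limits (rad/s): [2.57, 2.57, 3.14, 3.14, 3.14, 3.14].

## Interface

Orientations are given as a unit quaternion [w, x, y, z].
In Python, from workcell import env gives the robot as it stands.
- The arm moves only by the tool carry_out, never from a script. Its argument "steps" is a list of rows, each a list of 3 entries, a list of its own where there are three numbers: the turn, a rotation vector about the tool's x, y, z in degrees, then the shift along the tool's x, y, z in cm, then the closure in counts, from 0 (fully open) to 255 (shut). A call has exactly 8 rows; each row is the pose to reach, as a shift and turn from the pose commanded when the call began, along the tool's axes at that moment; what a row does not reach only later rows make up. A row lasts 1/8 s, in which the tool goes at most 62.5 mm and 10.7 degrees, less where a joint would pass 70% of its speed; a pose out of reach is approached as far as the arm can. A call with a gripper value outside its range is refused whole. The fingers move at their own pace and stop on an object; "force" is the grip in N (left out, the last holds). Time passes only in rows, so rows that repeat a pose let the fingers close, or fill a call up. It gives the time, the measured TCP pose, the force, the opening and the grip force at its end, in the units of the state.
- env.get_state(): the state, without advancing time (a new reading comes with each control period).
- env.read_camera(name): name is "scene" or "top"; returns (picture, depth): 384x512x3 uint8, red, green, blue; 384x512 float32, m along the optical axis (not along the pixel's ray), 0 where there is no reading.
- env.get_calibration(name): a dict with "fx", "fy", "cx", "cy" (pixels), "D" ([k1, k2, p1, p2, k3] as OpenCV has them; the pictures are not rectified), "origin" and "orientation" of the camera in the world. Camera axes: x right, y up, looking along -z (the intrinsics and any distortion apply to the point x, -y, -z); pixel columns grow to the right and rows downward; lengths in m; the calibration is good to about 2 mm. A picture is of the moment at which its call begins. get_calibration takes no time and is no camera call.
- env.hand_in(): hands the job in; it is judged then, once.
The state is a dict: "clock": time; "joint_pos": joint angles; "qvel": joint speeds; "tau": joint torques, N m; "tcp_pos": TCP position; "orientation": TCP orientation; "wrist_force": force on the tool from outside, world axes, zero at the start; "ft_torque": the same for the moment, N m; "finger_gap": finger opening in m; "grip_force": force on a finger pad.
Only numpy, scipy, OpenCV 4.12 (cv2) and the standard library are available. Lean on these libraries where they do the work, as an engineer would, in place of code of your own. Each camera call takes 0.05 s, during which the arm holds its last target. There are 200 camera calls.

## Working session

There is one attempt and no reset: what is moved stays moved. The work goes in short steps, Python scripts to look and compute and a tool call to move; the robot and the scene stay as the last step left them, time stands still between calls to the robot, and variables do not carry over. Pictures are saved under pics/ and viewed, at most 10 in all, crops included, and the job is handed in when it is done.

Besides the shell and the picture viewer there is one more tool, called after "Request:" as name(argument=value, ...) on one line, values as JSON. carry_out: Moves the arm, as the interface text tells. Its arguments: {"type":"object","properties":{"steps":{"type":"array","items":{"type":"array"}},"force":{"type":"number"}},"required":["steps"]}

```bash
mkdir -p pics; cat > h.py <<'E'
import numpy as np, cv2
from scipy.spatial.transform import Rotation as R
from workcell import env
def rot(q): return R.from_quat([q[1],q[2],q[3],q[0]]).as_matrix()
def world(cal,d,us,vs):
    K=np.array([[cal['fx'],0,cal['cx']],[0,cal['fy'],cal['cy']],[0,0,1.]])
    p=cv2.undistortPoints(np.float64(np.c_[us,vs])[:,None],K,np.float64(cal['D']))[:,0]
    z=d[np.int32(vs),np.int32(us)]
    return (rot(cal['orientation'])@np.c_[p[:,0]*z,-p[:,1]*z,-z].T).T+cal['origin'], z
E
python3 - <<'E'
from h import *
for n in('top','scene'):
    p,d=env.read_camera(n); cv2.imwrite(f'pics/{n}0.png',p[:,:,::-1]); np.savez(f'{n}0.npz',p=p,d=d)
    print(n,env.get_calibration(n))
print(env.get_state())
E
```

```text
top {'fx': 471.614084943049, 'fy': 471.614084943049, 'cx': 257.9745347469121, 'cy': 201.80035143539183, 'D': array([-0.14684486,  0.        ,  0.        ,  0.        ,  0.        ]), 'origin': array([0.31822132, 0.01332407, 1.12914392]), 'orientation': array([ 0.70295742,  0.0791953 , -0.08095032, -0.70215811])}
scene {'fx': 418.6043868338526, 'fy': 418.6043868338526, 'cx': 252.4444238282879, 'cy': 189.03558140635528, 'D': array([-0.03265554,  0.        ,  0.        ,  0.        ,  0.        ]), 'origin': array([0.80318178, 0.40307506, 0.89361326]), 'orientation': array([0.26784637, 0.07372269, 0.24427947, 0.92905911])}
{'clock': 0.1, 'joint_pos': array([1.14941543e+00, 3.13945925e-01, 4.51097390e-02, 1.30360854e+00,
       1.84181800e-05, 1.43121772e+00]), 'qvel': array([-7.43931013e-04, -1.91572374e-03,  3.16314518e-03,  1.66593009e-03,
       -6.40334057e-05, -2.29308753e-03]), 'tau': array([ 3.17322985e-03, -4.81723559e+01,  2.99245727e+01,  1.26959640e-02,
       -1.17756422e-04,  1.65278965e-05]), 'tcp_pos': array([0.15971947, 0.55193553, 0.2491933 ]), 'orientation': array([-2.37001375e-04,  1.40435346e-01,  9.90089508e-01, -7.89442761e-04]), 'wrist_force': array([ 0.522795  ,  0.08823938, -0.21273854]), 'ft_torque': array([ 0.01605753, -0.00618594, -0.00232969]), 'grip_force': 0.0, 'finger_gap': 0.08529217899397626}
```

View pics/top0.png

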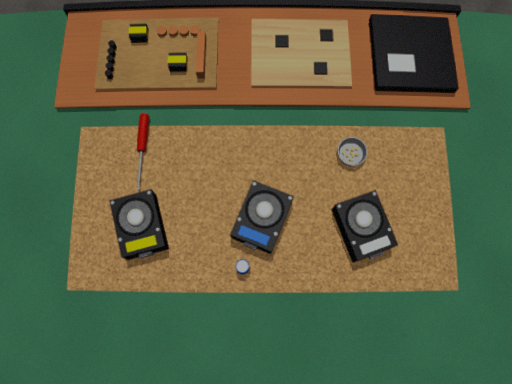

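View pics/scene0.png

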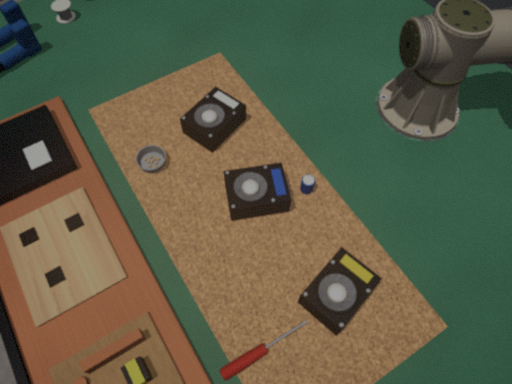

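The top picture shows the yellow-stickered speaker at left, with its dome near (135,217) and its sticker near (141,243). The screwdriver's tip is close above it at about (138,190). In the scene picture the dome is near (337,292) and the screwdriver tip near (306,323). The other two speakers, the capacitor and the dish are well away.

```bash
python3 - <<'E'
from h import *
for n,(u0,v0) in(('top',(135,217)),('scene',(337,292))):
    f=np.load(n+'0.npz');p,d=f['p'],f['d'];cal=env.get_calibration(n)
    v,u=np.mgrid[v0-40:v0+41,u0-40:u0+41]; v=v.ravel();u=u.ravel();ok=(u>=0)&(v<384);u=u[ok];v=v[ok]
    W,z=world(cal,d,u,v); c=p[v,u].astype(int)
    r=np.hypot(u-u0,v-v0)
    g=(c.min(1)>125)&(np.ptp(c,axis=1)<30)&(r<25)
    y=(c[:,0]>140)&(c[:,1]>130)&(c[:,2]<80)
    print(n,'dome n',g.sum(),'px',u[g].mean(),v[g].mean(),'med',np.median(W[g],0),'bbox mid',(W[g].min(0)+W[g].max(0))/2,np.ptp(W[g],axis=0),'zmax',W[g][:,2].max())
    print(' sticker',y.sum(),np.median(W[y],0),'px',u[y].mean(),v[y].mean())
    t=(np.abs(W[:,2]-.06)<.006)&(r<45)&(c.max(1)<70)
    b=cv2.minAreaRect(np.float32(W[(t|y)][:,:2])); print(' top face rect',b)
    # sphere fit to the dome cap
    A=W[g&(W[:,2]>.05)]
    if len(A)>20:
        s=np.linalg.lstsq(np.c_[2*A,np.ones(len(A))],(A**2).sum(1),rcond=None)[0]; print(' sphere',s[:3],np.sqrt(s[3]+s[:3]@s[:3]))
    print(' bench z',np.median(W[np.abs(W[:,2])<.02][:,2]))
s=env.get_state();print(rot(s['orientation']),s['tcp_pos'])
E
```

```text
top dome n 198 px 135.07070707070707 216.27777777777777 med [0.52957379 0.29659114 0.06348019] bbox mid [0.433161   0.16500736 0.59295733] [0.22987935 0.30336657 1.07237319] zmax 1.1291439201657723
 sticker 267 [0.46659399 0.28100256 0.06247057] px 140.44194756554307 243.374531835206
 top face rect ((0.5143881440162659, 0.29293590784072876), (0.14049892127513885, 0.10282640904188156), 15.557121276855469)
 sphere [0.50893769 0.28123633 0.64640865] 0.5835625426744832
 bench z 0.0024385233632601144
scene dome n 244 px 336.57377049180326 292.0450819672131 med [0.53117018 0.29856265 0.06201853] bbox mid [0.53043168 0.29797765 0.06188924] [0.03442854 0.03508003 0.0109144 ] zmax 0.06734643758993919
 sticker 293 [0.46516267 0.28028129 0.0613402 ] px 356.15017064846415 268.2013651877133
 top face rect ((0.5154329538345337, 0.2943767309188843), (0.13927976787090302, 0.10177189856767654), 15.480791091918945)
 sphere [0.5294019  0.29762285 0.04769831] 0.019178915978966204
 bench z 0.0008059861759904807
[[-9.60555715e-01  2.78086750e-01 -6.91036484e-04]
 [ 2.78087499e-01  9.60554581e-01 -1.49667125e-03]
 [ 2.47573816e-04 -1.62980473e-03 -9.99998641e-01]] [0.15971947 0.55193553 0.2491933 ]
```

Request:
carry_out(steps=[[[0,0,0],[-3,-1,0],255],[[0,0,0],[-9,-3,0],255],[[0,0,0],[-15,-5,0],255],[[0,0,0],[-21,-7,0],255],[[0,0,0],[-27,-9,0],255],[[0,0,0],[-33,-11,0],255],[[0,0,0],[-38.5,-12.8,0],255],[[0,0,0],[-42.6,-14.1,0],255]], force=30)

```text
clock: 1.1
tcp_pos: [0.5318, 0.2964, 0.2494]
orientation: [-0.0, 0.141, 0.99, -0.0]
wrist_force: [0.3, 0.3, -0.2]
finger_gap: -0.0002
grip_force: 0.0
```

Request:
carry_out(steps=[[[0,0,0],[0,0,0],255],[[0,0,0],[0,0,2],255],[[0,0,0],[0,0,5],255],[[0,0,0],[0,0,8],255],[[0,0,0],[0,0,11],255],[[0,0,0],[0,0,13],255],[[0,0,0],[0,0,13],255],[[0,0,0],[0,0,13],255]])

```text
clock: 2.1
tcp_pos: [0.5297, 0.2991, 0.1208]
orientation: [0.0, 0.14, 0.99, 0.0]
wrist_force: [0.2, -0.4, 0.7]
finger_gap: 0.0004
grip_force: 0.0
```

```bash
python3 - <<'E'
from h import *
s=env.get_state(); print({k:s[k] for k in('clock','tcp_pos','wrist_force','finger_gap','orientation')})
p,d=env.read_camera('scene'); im=p[200:370,240:440,::-1]; cv2.imwrite('pics/s1.png',cv2.resize(im,None,fx=3,fy=3,interpolation=2))
E
```

```text
{'clock': 2.1, 'tcp_pos': array([0.52974301, 0.29911853, 0.12084011]), 'wrist_force': array([ 0.23548967, -0.42401153,  0.65574901]), 'finger_gap': 0.00043671322529211974, 'orientation': array([2.74986751e-04, 1.40016369e-01, 9.90149111e-01, 2.79199325e-04])}
```

View pics/s1.png

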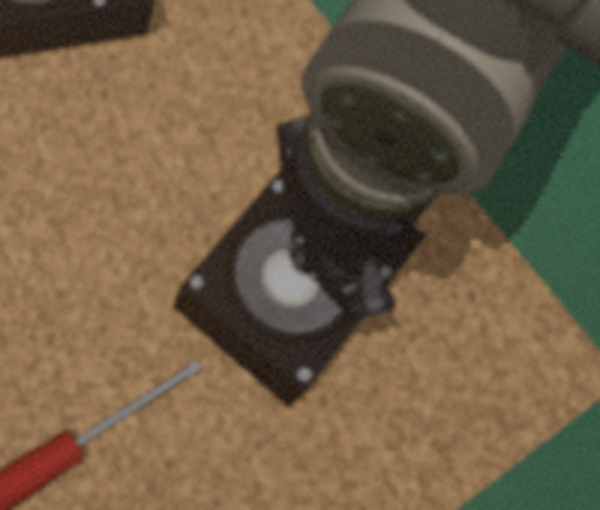

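The crop shows the shut fingers above the dome (dome near (290,280) in the crop), with the screwdriver clear. The tips are about 38 mm up, so I'll go down in stages and read the force.

Request:
carry_out(steps=[[[0,0,0],[0,0,1],255],[[0,0,0],[0,0,2],255],[[0,0,0],[0,0,2.8],255],[[0,0,0],[0,0,3.2],255],[[0,0,0],[0,0,3.4],255],[[0,0,0],[0,0,3.4],255],[[0,0,0],[0,0,3.4],255],[[0,0,0],[0,0,3.4],255]])

```text
clock: 3.15
tcp_pos: [0.5301, 0.2986, 0.0863]
orientation: [0.0, 0.14, 0.99, 0.0]
wrist_force: [0.5, 0.2, 0.0]
finger_gap: -0.0001
grip_force: 0.0
```

Request:
carry_out(steps=[[[0,0,0],[0,0,0.1],255],[[0,0,0],[0,0,0.2],255],[[0,0,0],[0,0,0.3],255],[[0,0,0],[0,0,0.4],255],[[0,0,0],[0,0,0.5],255],[[0,0,0],[0,0,0.5],255],[[0,0,0],[0,0,0.5],255],[[0,0,0],[0,0,0.5],255]])

```text
clock: 4.15
tcp_pos: [0.5299, 0.2985, 0.0811]
orientation: [0.0, 0.14, 0.99, 0.0]
wrist_force: [-0.3, -0.0, 0.5]
finger_gap: -0.0003
grip_force: 0.6
```

Request:
carry_out(steps=[[[0,0,0],[0,0,0.1],255],[[0,0,0],[0,0,0.2],255],[[0,0,0],[0,0,0.2],255],[[0,0,0],[0,0,0.2],255],[[0,0,0],[0,0,0.2],255],[[0,0,0],[0,0,0.2],255],[[0,0,0],[0,0,0.2],255],[[0,0,0],[0,0,0.2],255]])

```text
clock: 5.15
tcp_pos: [0.5299, 0.2985, 0.079]
orientation: [0.0, 0.14, 0.99, 0.0]
wrist_force: [-0.6, -0.6, 3.0]
finger_gap: -0.0001
grip_force: 1.5
```

3.0 N means about 3.3 mm of sink, which agrees with the height. I'll go 1 mm deeper for margin and hold for a second.

Request:
carry_out(steps=[[[0,0,0],[0,0,0.1],255],[[0,0,0],[0,0,0.1],255],[[0,0,0],[0,0,0.1],255],[[0,0,0],[0,0,0.1],255],[[0,0,0],[0,0,0.1],255],[[0,0,0],[0,0,0.1],255],[[0,0,0],[0,0,0.1],255],[[0,0,0],[0,0,0.1],255]])

```text
clock: 6.15
tcp_pos: [0.5299, 0.2985, 0.078]
orientation: [0.0, 0.14, 0.99, 0.0]
wrist_force: [-1.5, -0.4, 3.5]
finger_gap: 0.0002
grip_force: 2.0
```

The cone held at about 4 to 5 mm (3.5 N). Now I'll let it up slowly and then lift clear.

Request:
carry_out(steps=[[[0,0,0],[0,0,-0.2],255],[[0,0,0],[0,0,-0.4],255],[[0,0,0],[0,0,-0.7],255],[[0,0,0],[0,0,-1.2],255],[[0,0,0],[0,0,-2.5],255],[[0,0,0],[0,0,-5],255],[[0,0,0],[0,0,-8],255],[[0,0,0],[0,0,-11],255]])

```text
clock: 7.15
tcp_pos: [0.53, 0.2984, 0.1898]
orientation: [0.0, 0.14, 0.99, 0.0]
wrist_force: [0.7, 0.3, -0.4]
finger_gap: 0.0001
grip_force: 0.0
```

Request:
carry_out(steps=[[[0,0,0],[0,0,-2],255],[[0,0,0],[0,0,-3],255],[[0,0,0],[0,0,-3],255],[[0,0,0],[0,0,-3],255],[[0,0,0],[0,0,-3],255],[[0,0,0],[0,0,-3],255],[[0,0,0],[0,0,-3],255],[[0,0,0],[0,0,-3],255]])

```text
clock: 8.15
tcp_pos: [0.5299, 0.2984, 0.2179]
orientation: [-0.0, 0.14, 0.99, 0.0]
wrist_force: [-1.3, -0.7, -0.3]
finger_gap: -0.0
grip_force: 0.0
```

```bash
python3 - <<'E'
from h import *
s=env.get_state(); print(s['tcp_pos'],s['wrist_force'])
p,d=env.read_camera('scene'); im=p[200:370,240:440,::-1]; cv2.imwrite('pics/s2.png',cv2.resize(im,None,fx=3,fy=3,interpolation=2))
E
```

```text
[0.52990009 0.29844738 0.21793067] [-1.25653408 -0.70743174 -0.30222806]
```

View pics/s2.png

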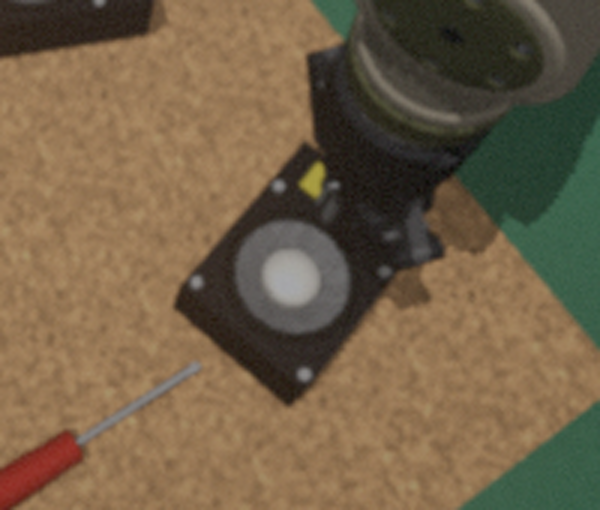

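The crop shows the speaker and screwdriver where they were (dome near (291,278)), and the hand well clear above.

```bash
python3 -c "
from workcell import env
print(env.hand_in())"
```

```text
the job is handed in; nothing more can be done
None
```

I pressed the yellow-stickered speaker's dome down about 4–5 mm (3.5 N, judged from force and height), held it for over a second and let it spring back; the hand is about 150 mm above the dome and the job is handed in, with no verdict returned.

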